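# Oil the assembly brush and lay it in the drip tray

### The job

Get the assembly brush ready for the mechanic: pick the red-handled brush up off the bench, dip the ends of its bristles into the blue oil cup, at least half way down, without lifting, tipping or shoving the cup or pressing hard on it, and then lay the brush down flat, wholly inside the steel drip tray, and let go of it. Do not drop the brush, and leave everything else on the bench where it is.

Things in the scene. Friction and masses are not known exactly. Their poses are not given: they have to be found in the camera images.
- brush: flat brush 200 mm long, lying loose, 90 g. Origin mid-length on its underside, z up, +x from bristles to handle. Red handle 112 x 24 wide x 24 thick (x -12 to 100 mm); steel ferrule 40 x 30 wide x 16 thick (x -51 to -11); stiff light-brown bristles 50 x 30 wide x 14 thick (x -100 to -50); all centred 12 mm above the underside. At the start the bristles point roughly to the robot
- brush_tip (a point): middle of the bristle ends of the brush, (-100, 0, 12) mm in its frame; same axes
- brush_grip (a point): good place to grip the handle (24 mm wide), (30, 0, 12) mm in the brush's frame; same axes
- brush_end (a point): middle of the handle's butt end, (100, 0, 12) mm in the brush's frame; same axes
- cup: blue round open oil cup standing loose on the bench, about 0.45 kg, 55 mm high, outside diameter 100 mm at the rim and 96 at the foot, wall 4 mm, floor 5 mm thick (the oil itself is not modelled). Origin: centre of its underside, z up. It may stand left or right of the brush
- cup_rim (a point): centre of the cup's mouth, 55 mm above its underside
- tray: open steel drip tray, fixed, 280 mm (its x) x 180 mm (its y), 24 mm high, wall and floor 4 mm. Origin: centre of its underside, z up. It stands on the other side of the brush from the cup
- gear: bystander: steel gear lying flat, 130 mm across, 32 mm high; origin centre of its underside
- valve_body: bystander: aluminium valve block 80 x 150 x 32 mm with brass plugs; origin centre of its underside
- wrench: bystander: steel wrench 200 mm long lying flat; origin under its middle
- oil_bottle: bystander: yellow plastic oil bottle with black cap, 68 mm diameter, 180 mm high; origin centre of its underside
Things that resemble listed ones, but are neither listed nor needed, are in the scene too. Of the things that look like the cup, take the one that is nearest to the robot's base at the start. Leave any purple look-alike of the brush alone.

How it is judged:
By the outcome, as a careful person would: the job done as asked, in the order asked, and still so for the second after the job is handed in, with the robot touching nothing.
It also fails if it takes over 62 s, if anything falls off the work surface, if the arm or the gripper's body presses on something with over 40 N, if the wrist force passes 120 N, or if a joint passes its speed limit or range.

### The arm

A 6-joint arm with a two-finger parallel gripper is mounted at the origin on the work surface. World frame = base frame: x ahead of the robot, y to its left, z up, the work surface at z = 0. Lengths are in m, angles in rad, forces in N, time in s.
With the tool pointing down it reaches from about 0.325 to 1 m from the base axis. Payload 5.1 kg.
Tool frame: the origin (TCP) lies midway between the tips of the shut fingers; the grasp point (between the pads) lies 19 mm behind it; z points along the fingers, y is the line along which they close (so a half turn about z gives the same grasp; the last joint's range is limited). The gripper opens to 85 mm and grips with 20 to 120 N. Pads are 22 mm wide; open, the fingers measure 114 mm over their backs; the gripper's body (76 mm by 85 mm) begins 54 mm behind the grasp point. The pads swing forward as they close: fully open they stand 13 mm farther back than shut.
Start: joints at [1.157, 0.124, 1.65, -0, 1.367, -0.083], TCP at [0.211, 0.615, 0.231] pointing down, gripper open.
Joint ranges: [-2.61, 2.61], [-1.02, 2.33], [0.03, 2.71], [-1.35, 4.49], [0.32, 2.68], [-2.91, 2.91]. Speed limits (rad/s): [2.57, 2.57, 3.14, 3.14, 3.14, 3.14].

### API

Orientations are given as a unit quaternion [w, x, y, z].
In Python, from workcell import bot gives the robot as it stands. The module is installed in compiled form; this text tells all that it offers.
- The arm moves only by the tool carry_out, never from a script. Its argument "series" is a list of rows, each an object with "linear": the shift along the tool's x, y, z in mm, a list of three; "yaw": the turn about the tool's z in degrees; "hand": the opening, from 0 (shut) to 1 (fully open). A call has 1 to 12 rows; each row shifts and turns the commanded pose from where the row before left it, along the tool's axes as they then stand; what a row does not reach is not made up. A row lasts 1/10 s, in which the tool goes at most 50 mm and 8.59 degrees, less where a joint would pass 70% of its speed; a pose out of reach is approached as far as the arm can. A call is refused whole if a number of a shift passes 50 or a number of a turn 8.59, either way. A call with a gripper value outside its range is refused whole. The fingers move at their own pace and stop on an object; the grip force is fixed at half the most. Time passes only in rows, so rows that do not move let the fingers close. It gives the time, the measured TCP pose, the force, the opening and the grip force at its end, in the units of the state.
- bot.state(): the state, without advancing time (a new reading comes with each control period).
- bot.read_camera(name): name is "side" or "top" or "wrist"; returns a dict with "img" (400x640x3 uint8, red, green, blue), "camera_matrix" (3x3 intrinsics, pixels), "extrinsics" (4x4, takes a point from world to camera coordinates); the wrist camera has in their place "tool_from_camera" (4x4, takes a point from camera to tool coordinates, whose origin is the TCP and whose axes are the flange's). Camera axes: x right, y up, looking along -z (the intrinsics and any distortion apply to the point x, -y, -z); pixel columns grow to the right and rows downward; lengths in m; the calibration is good to about 2 mm. The wrist camera is an equidistant fisheye: a pixel r from the principal point sees the ray r / f radians off the axis. A picture is of the moment at which its call begins: read the wrist's pose just before it. There is no depth.
- bot.finish_job(): hands the job in; it is judged then, once.
Trained networks look in a picture, given as the dict that the camera call returned (one of the last four; its "shot" number tells which), for a name from the list of things; names that differ only in an ending like _2 or _b are one class to them, and where a whole thing is asked for, a point or a joint stands for the part that bears it (a point fixed in the world has none). Each returns a list of dicts, best first, with "confidence" (0 to 1); they miss things now and then, are a little off and sometimes report something else, mostly with a low value. They report only what shows in the picture. A call takes as long as a camera call. They do not tell look-alikes from the thing itself.
- bot.look_for(picture, query): "at" ([x, y, z] in m, in world coordinates, good to about 4 mm: the middle of the surface that is visible of it).
- bot.masks_of(picture, query): "region" (400x640 bool, what is visible of it).
The state is a dict: "clock": time; "joint_pos": joint angles; "joint_velocities": joint speeds; "joint_efforts": joint torques, N m; "position": TCP position; "tool_rot": TCP orientation; "ft_force": force on the tool from outside, world axes, zero at the start; "wrist_torque": the same for the moment, N m; "finger_gap": finger opening in m; "grip_force": force on a finger pad.
Only numpy, scipy, OpenCV 4.12 (cv2) and the standard library are available. Lean on these libraries where they do the work, as an engineer would, in place of code of your own. Each camera call takes 0.05 s, during which the arm holds its last target. There are 200 camera calls.

## Working session

There is one attempt and no reset: what is moved stays moved. The work goes in short steps, Python scripts to look and compute and a tool call to move; the robot and the scene stay as the last step left them, time stands still between calls to the robot, and variables do not carry over. Pictures are saved under pics/ and viewed, at most 10 in all, crops included, and the job is handed in when it is done.

Besides the shell and the picture viewer there is one more tool, called after "Call:" by a JSON object that holds its "fn" and its "kwargs". carry_out: Moves the arm, as the interface text tells. Its arguments: {"type":"object","properties":{"series":{"type":"array"}},"required":["series"]}

```bash
mkdir -p pics
cat > h.py <<'E'
from workcell import bot
import numpy as np, cv2
from scipy.spatial.transform import Rotation as R
def rot(s): q=s["tool_rot"]; return R.from_quat([q[1],q[2],q[3],q[0]]).as_matrix()
def save(p,n): cv2.imwrite("pics/"+n,p["img"][:,:,::-1])
def ray(p,u,v,z):
    K=np.array(p["camera_matrix"]);E=np.array(p["extrinsics"])
    d=np.linalg.inv(K)@[u,v,1]; d=E[:3,:3].T@(d*[1,-1,-1]); c=-E[:3,:3].T@E[:3,3]
    return c+d*(z-c[2])/d[2]
def pix(p,X):
    E=np.array(p["extrinsics"]);c=E[:3,:3]@X+E[:3,3];c=np.array(p["camera_matrix"])@(c*[1,-1,-1]);return c[:2]/c[2]
E
python3 - <<'E'
from h import *
s=bot.state();print(s["clock"],s["position"],s["tool_rot"]);print(rot(s).round(3))
t=bot.read_camera("top");d=bot.read_camera("side")
print(t.keys())
save(t,"t1.png");save(d,"s1.png")
for n,p in (("top",t),("side",d)):
  for q in ["brush","brush_tip","brush_grip","brush_end","cup","cup_rim","tray","oil_bottle"]:
    for r in bot.look_for(p,q)[:4]: print(n,q,np.round(r["at"],3),round(r["confidence"],2),pix(p,np.array(r["at"])).round())
E
```

```text
0.0 [0.21089772 0.61418421 0.23004586] [-2.72489090e-04  1.64666055e-01  9.86348807e-01 -1.02341062e-03]
[[-0.946  0.325 -0.001]
 [ 0.325  0.946 -0.002]
 [ 0.    -0.002 -1.   ]]
dict_keys(['img', 'camera_matrix', 'extrinsics', 'shot'])
top brush [0.52  0.008 0.026] 0.7 [275. 224.]
top brush [ 0.34  -0.176  0.021] 0.68 [336. 287.]
top brush_tip [ 0.335 -0.176  0.022] 0.86 [336. 289.]
top brush_tip [0.526 0.007 0.018] 0.82 [276. 222.]
top brush_grip [0.519 0.005 0.022] 0.74 [276. 224.]
top brush_grip [ 0.339 -0.176  0.017] 0.7 [336. 288.]
top brush_end [ 0.339 -0.18   0.018] 0.86 [338. 288.]
top brush_end [0.524 0.008 0.017] 0.61 [275. 223.]
top cup [ 0.58  -0.51   0.003] 0.97 [449. 208.]
top cup [ 0.515 -0.297  0.009] 0.82 [378. 228.]
top cup [ 0.718 -0.458  0.007] 0.72 [432. 162.]
top cup_rim [ 0.518 -0.297  0.006] 0.77 [378. 227.]
top cup_rim [ 0.721 -0.454  0.003] 0.66 [430. 161.]
top cup_rim [ 0.58  -0.509  0.006] 0.59 [449. 208.]
top cup_rim [0.758 0.258 0.034] 0.42 [194. 143.]
top oil_bottle [ 0.439 -0.516  0.118] 0.94 [467. 256.]
side brush [0.522 0.002 0.018] 0.83 [282. 205.]
side brush [ 0.339 -0.182  0.02 ] 0.62 [278. 262.]
side brush_tip [0.522 0.001 0.018] 0.76 [282. 205.]
side brush_grip [ 0.338 -0.186  0.018] 0.95 [279. 264.]
side brush_grip [ 0.52 -0.    0.02] 0.86 [282. 205.]
side brush_end [0.518 0.001 0.019] 0.96 [281. 206.]
side brush_end [ 0.339 -0.178  0.015] 0.84 [277. 263.]
side cup [ 0.616 -0.522  0.027] 0.79 [453. 271.]
side cup [ 0.52  -0.292  0.027] 0.69 [357. 247.]
side cup [ 0.723 -0.446  0.033] 0.55 [448. 237.]
side cup [ 0.748 -0.274  0.007] 0.26 [400. 215.]
side cup_rim [ 0.523 -0.293  0.032] 0.85 [358. 245.]
side cup_rim [ 0.612 -0.516  0.03 ] 0.8 [450. 270.]
side cup_rim [ 0.727 -0.447  0.028] 0.67 [449. 238.]
side tray [ 0.508  0.311 -0.001] 0.73 [218. 176.]
side oil_bottle [ 0.749 -0.275  0.009] 0.72 [401. 215.]
side oil_bottle [ 0.424 -0.542  0.099] 0.7 [421. 294.]
```

View pics/t1.png

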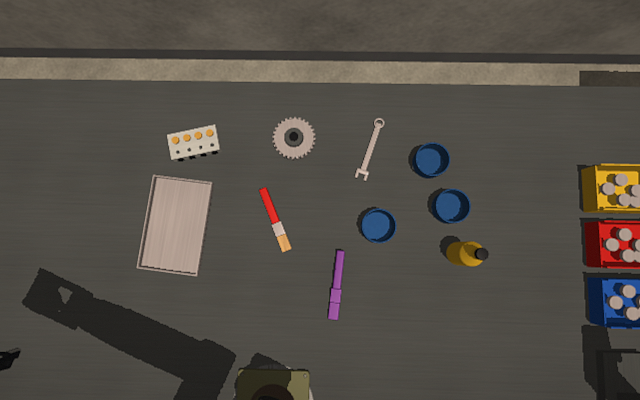

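View pics/s1.png

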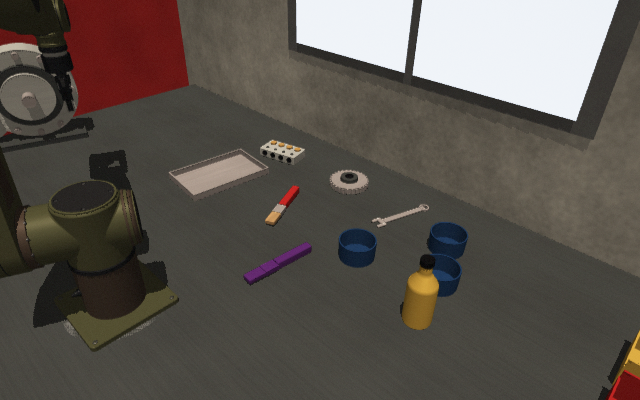

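The top view shows the red brush from (264,188) at the butt to (287,250) at the bristles. The nearest cup is at (378,225) and the tray at (175,226), with the purple look-alike at (336,285). The tool can't be tilted, so I'll pivot the brush in the grip against the fixed tray walls.

Run:
```python
from h import *
t=bot.read_camera("top");im=t["img"].astype(int)
E=np.array(t["extrinsics"]);print("cam",(-E[:3,:3].T@E[:3,3]).round(3),t["camera_matrix"][0][0])
box=np.zeros((400,640),bool);box[175:265,250:300]=1
red=box&(im[...,0]>im[...,1]+60)&(im[...,0]>im[...,2]+60)
fg=box&(im.max(2)>110)|red
n,l,st,c=cv2.connectedComponentsWithStats(fg.astype(np.uint8));k=1+np.argmax(st[1:,4]);fg=l==k
v,u=np.nonzero(fg);P=np.array([ray(t,a,b,.022)[:2] for a,b in zip(u,v)])
m=P.mean(0);w,V=np.linalg.eigh(np.cov((P-m).T));b=V[:,1]*np.sign(V[0,1])
s=(P-m)@b;mid=m+b*(s.max()+s.min())/2
print("brush len",np.ptp(s),"mid",mid,"ang",np.degrees(np.arctan2(b[1],b[0])))
b2=np.zeros((400,640),bool);b2[165:285,125:225]=1
fg=b2&(im.min(2)>85);n,l,st,c=cv2.connectedComponentsWithStats(fg.astype(np.uint8));fg=l==1+np.argmax(st[1:,4])
v,u=np.nonzero(fg);P=np.array([ray(t,a,b,.024)[:2] for a,b in zip(u,v)]).astype(np.float32)
r=cv2.minAreaRect(P*1000);print("tray",r,cv2.boxPoints(r).round())
for m in bot.masks_of(t,"cup"):
  v,u=np.nonzero(m["region"]);
  (x,y),rr=cv2.minEnclosingCircle(np.array([ray(t,a,b,.055)[:2] for a,b in zip(u,v)]).astype(np.float32)*1000);print("cup",x,y,rr,m["confidence"])
  (x,y),rr=cv2.minEnclosingCircle(np.stack([u,v],1).astype(np.float32));print(x,y,rr)
cv2.imwrite("pics/c1.png",cv2.resize(t["img"][160:290,120:320,::-1],None,fx=4,fy=4,interpolation=2))
print(bot.state()["joint_pos"])
```

```text
cam [ 0.445 -0.124  1.168] 389.79180415561376
brush len 0.20018331194576922 mid [0.53546905 0.01077496] ang 23.461701062192134
tray ((513.3485717773438, 306.35845947265625), (183.25514221191406, 283.1372375488281), 83.74555206298828) [[363. 231.]
 [644. 200.]
 [664. 382.]
 [383. 413.]]
cup 710.2735595703125 -441.21087646484375 56.503936767578125 0.94
430.7200012207031 161.27999877929688 19.328752517700195
cup 515.8701782226562 -289.33062744140625 52.07892608642578 0.86
377.7173767089844 226.7608642578125 18.21755599975586
cup 576.5235595703125 -496.13092041015625 56.07698440551758 0.79
450.5 207.5 19.65970230102539
[ 1.15741011e+00  1.23808585e-01  1.65033504e+00  1.25405989e-06
  1.36748210e+00 -8.26101924e-02]
```

View pics/c1.png

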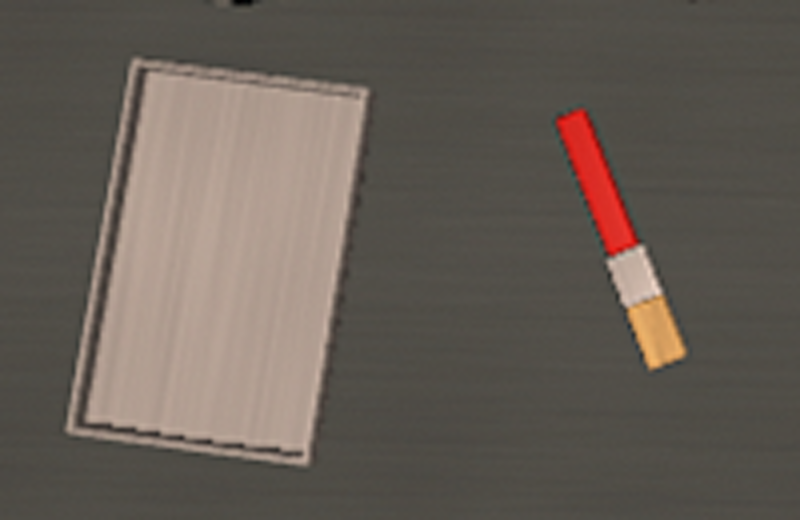

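Call:
{"fn": "carry_out", "kwargs": {"series": [{"linear": [-26.8,-21.8,0],"yaw": 0,"hand": 1},{"linear": [-26.8,-21.8,0],"yaw": 0,"hand": 1},{"linear": [-26.8,-21.8,0],"yaw": 0,"hand": 1},{"linear": [-26.8,-21.8,0],"yaw": 0,"hand": 1},{"linear": [-26.8,-21.8,0],"yaw": 0,"hand": 1},{"linear": [-26.8,-21.8,0],"yaw": 0,"hand": 1},{"linear": [-26.8,-21.8,0],"yaw": 0,"hand": 1},{"linear": [-26.8,-21.8,0],"yaw": 0,"hand": 1},{"linear": [-26.8,-21.8,0],"yaw": 0,"hand": 1},{"linear": [-26.8,-21.8,0],"yaw": 0,"hand": 1},{"linear": [-26.8,-21.8,0],"yaw": 0,"hand": 1},{"linear": [-26.8,-21.8,0],"yaw": 0,"hand": 1}]}}

```text
clock: 2.2
position: [0.4309, 0.2616, 0.2316]
tool_rot: [0.0, 0.165, 0.986, 0.0]
ft_force: [0.6, -1.7, -0.5]
finger_gap: 0.0855
grip_force: 0.0
```

Call:
{"fn": "carry_out", "kwargs": {"series": [{"linear": [-26.8,-21.8,0],"yaw": 0,"hand": 1},{"linear": [-26.8,-21.8,0],"yaw": 0,"hand": 1},{"linear": [-26.8,-21.8,0],"yaw": 0,"hand": 1},{"linear": [-26.8,-21.8,0],"yaw": 0,"hand": 1},{"linear": [-26.8,-21.8,0],"yaw": 0,"hand": 1},{"linear": [-26.8,-21.8,0],"yaw": 0,"hand": 1},{"linear": [-26.8,-21.8,0],"yaw": 0,"hand": 1},{"linear": [-26.8,-21.8,0],"yaw": 0,"hand": 1},{"linear": [0,0,0],"yaw": 8.59,"hand": 1},{"linear": [0,0,0],"yaw": 8.59,"hand": 1},{"linear": [0,0,0],"yaw": 8.59,"hand": 1},{"linear": [0,0,0],"yaw": 8.59,"hand": 1}]}}

```text
clock: 3.4
position: [0.5765, 0.0281, 0.2313]
tool_rot: [-0.0, 0.452, 0.892, 0.0]
ft_force: [-0.6, 0.1, -0.2]
finger_gap: 0.0853
grip_force: 0.0
```

Call:
{"fn": "carry_out", "kwargs": {"series": [{"linear": [0,0,0],"yaw": 8.59,"hand": 1},{"linear": [0,0,0],"yaw": 8.59,"hand": 1},{"linear": [0,0,0],"yaw": 8.59,"hand": 1},{"linear": [0,0,0],"yaw": 8.59,"hand": 1},{"linear": [0,0,0],"yaw": 8.59,"hand": 1},{"linear": [0,0,0],"yaw": 8.59,"hand": 1},{"linear": [0,0,10],"yaw": 8.59,"hand": 1},{"linear": [0,0,20],"yaw": 8.59,"hand": 1},{"linear": [0,0,20],"yaw": 8.59,"hand": 1},{"linear": [0,0,20],"yaw": 8.59,"hand": 1},{"linear": [0,0,20],"yaw": 8.59,"hand": 1},{"linear": [0,0,20],"yaw": 8.59,"hand": 1}]}}

```text
clock: 4.6
position: [0.5765, 0.0283, 0.1207]
tool_rot: [0.0, 0.979, 0.202, 0.0]
ft_force: [-1.1, 1.0, -0.1]
finger_gap: 0.0855
grip_force: 0.0
```

```bash
cat >> h.py <<'E'
def wray(p,s,u,v,z):
    K=np.array(p["camera_matrix"]);x=(u-K[0,2])/K[0,0];y=(v-K[1,2])/K[1,1];r=np.hypot(x,y)
    d=np.array([np.sin(r)*x/r,-np.sin(r)*y/r,-np.cos(r)]);T=np.array(p["tool_from_camera"]);A=rot(s)
    d=A@T[:3,:3]@d;c=A@T[:3,3]+np.array(s["position"]);return c+d*(z-c[2])/d[2]
E
python3 - <<'E'
from h import *
s=bot.state();p=bot.read_camera("wrist");save(p,"w1.png")
A=rot(s);print(s["clock"],s["position"],np.degrees(np.arctan2(A[1,0],A[0,0])),s["joint_pos"][5])
m=[x for x in bot.masks_of(p,"brush")]
for x in m:
  v,u=np.nonzero(x["region"]);P=np.array([wray(p,s,a,b,.02)[:2] for a,b in zip(u,v)])
  c,(w,h),a=cv2.minAreaRect(P.astype(np.float32)*1000);print(c,w,h,a,x["confidence"])
E
```

```text
4.6 [0.57649412 0.02828839 0.12068503] 23.25473818904471 1.1209781369019145
(538.0765380859375, 10.357040405273438) 197.99139404296875 31.01825714111328 23.091005325317383 0.72
(535.2479248046875, -326.1480712890625) 194.0142059326172 65.14424896240234 66.71841430664062 0.21
```

View pics/w1.png

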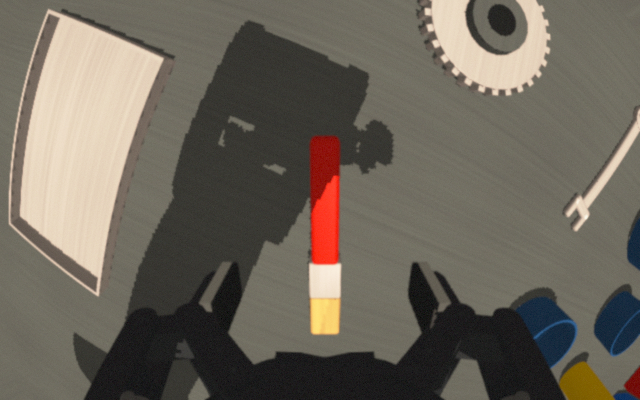

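The wrist view shows the brush centred between the fingers, running straight up the picture (x≈325, rows 137–333), and it agrees with the top camera. I'll go down and grip.

Call:
{"fn": "carry_out", "kwargs": {"series": [{"linear": [0,0,25],"yaw": 0,"hand": 1},{"linear": [0,0,25],"yaw": 0,"hand": 1},{"linear": [0,0,25],"yaw": 0,"hand": 1},{"linear": [0,0,20],"yaw": 0,"hand": 1},{"linear": [0,0,15],"yaw": 0,"hand": 1},{"linear": [0,0,7],"yaw": 0,"hand": 1},{"linear": [0,0,0],"yaw": 0,"hand": 0.6},{"linear": [0,0,0],"yaw": 0,"hand": 0.3},{"linear": [0,0,0],"yaw": 0,"hand": 0},{"linear": [0,0,0],"yaw": 0,"hand": 0},{"linear": [0,0,0],"yaw": 0,"hand": 0},{"linear": [0,0,0],"yaw": 0,"hand": 0}]}}

```text
clock: 5.9
position: [0.5775, 0.0283, 0.0056]
tool_rot: [0.0, 0.979, 0.205, 0.001]
ft_force: [-0.1, 0.2, 5.6]
finger_gap: 0.0224
grip_force: 60.8
```

Call:
{"fn": "carry_out", "kwargs": {"series": [{"linear": [0,0,0],"yaw": 0,"hand": 0},{"linear": [0,0,0],"yaw": 0,"hand": 0},{"linear": [0,0,-10],"yaw": 0,"hand": 0},{"linear": [0,0,-20],"yaw": 0,"hand": 0},{"linear": [0,0,-20],"yaw": 0,"hand": 0},{"linear": [0,0,-20],"yaw": 0,"hand": 0},{"linear": [0,0,-10],"yaw": 0,"hand": 0},{"linear": [0,0,0],"yaw": 0,"hand": 0},{"linear": [0,0,0],"yaw": 0,"hand": 0}]}}

```text
clock: 6.8
position: [0.5758, 0.0283, 0.0836]
tool_rot: [-0.0, 0.979, 0.205, -0.001]
ft_force: [0.5, 1.0, -1.2]
finger_gap: 0.0225
grip_force: 60.1
```

Run:
```python
from h import *
s=bot.state();print(s["clock"],s["position"],s["finger_gap"],s["grip_force"],s["wrist_torque"],s["ft_force"])
p=bot.read_camera("side");w=bot.read_camera("wrist")
a=cv2.resize(p["img"][100:280,180:380],None,fx=2,fy=2);b=cv2.resize(w["img"][100:400,160:480],(384,360))
cv2.imwrite("pics/g1.png",np.hstack([a,b])[:,:,::-1])
```

```text
6.8 [0.57583983 0.02827711 0.08356696] 0.022542755791305075 60.10426640510559 [ 0.05975932 -0.05934707 -0.01140078] [ 0.53539709  0.99853457 -1.21864535]
```

View pics/g1.png

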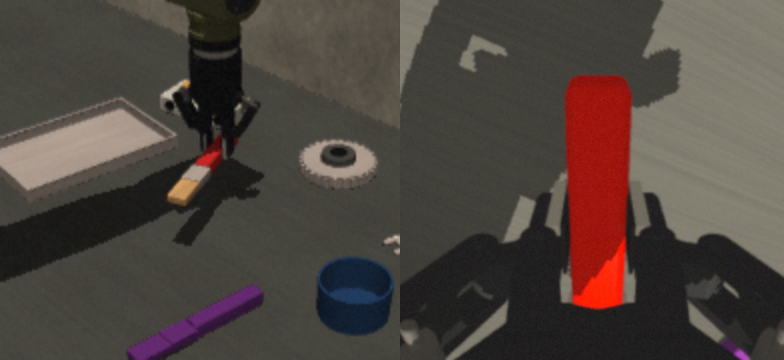

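```bash
cat >> h.py <<'E'
def tri(pu):
    A=[];B=[]
    for p,u in pu:
        E=np.array(p["extrinsics"]);K=np.array(p["camera_matrix"]);M=K@np.diag([1,-1,-1])@E[:3]
        for i in (0,1): r=u[i]*M[2]-M[i];A.append(r[:3]);B.append(-r[3])
    X=np.linalg.lstsq(np.array(A),np.array(B),rcond=None);return X[0],X[1]
def brist(p):
    im=p["img"];h=cv2.cvtColor(im,cv2.COLOR_RGB2HSV);s=bot.state();c=pix(p,np.array(s["position"]))
    m=((h[...,0]>12)&(h[...,0]<24)&(h[...,1]>85)&(h[...,2]>90)).astype(np.uint8)
    yy,xx=np.mgrid[:400,:640];m[np.hypot(xx-c[0],yy-c[1])>110]=0
    n,l,st,ce=cv2.connectedComponentsWithStats(m)
    return max(((st[i,4],*ce[i]) for i in range(1,n)),default=None)
def tilt(verbose=True):
    """bristle centre, tilt (deg, tip down +), in tool frame"""
    ps=[bot.read_camera(n) for n in("top","side")];bs=[brist(p) for p in ps]
    s=bot.state();print("clock",s["clock"],"TCP",np.round(s["position"],4),"F",np.round(s["ft_force"],1),"gap",s["finger_gap"],bs)
    if None in bs: return ps
    X,res=tri([(p,b[1:]) for p,b in zip(ps,bs)]);L=rot(s).T@(X-np.array(s["position"]))
    print("bristle",X.round(4),"res",res,"in tool",L.round(4),"tilt",np.degrees(np.arctan2(L[2]+.008,-L[0])));return ps
E
python3 -c "
from h import *
tilt()"
```

```text
clock 7.0 TCP [0.5755 0.0283 0.0829] F [ 0.8 -0.2 -1.1] gap 0.022648362134300482 [(np.int32(210), np.float64(281.3333333333333), np.float64(242.6)), (np.int32(137), np.float64(270.6204379562044), np.float64(195.3941605839416))]
bristle [ 0.4638 -0.0183  0.09  ] res [0.28806574] in tool [-0.121  -0.002  -0.0069] tilt 0.5230137724776118
```

The brush is held level, gripped at brush x≈46 mm. Next I'll turn it across the tray, tip toward the right wall and handle over the left wall.

Call:
{"fn": "carry_out", "kwargs": {"series": [{"linear": [0,0,0],"yaw": -8.58,"hand": 0},{"linear": [0,0,0],"yaw": -8.58,"hand": 0},{"linear": [0,0,0],"yaw": -8.58,"hand": 0},{"linear": [0,0,0],"yaw": -8.58,"hand": 0},{"linear": [0,0,0],"yaw": -8.58,"hand": 0},{"linear": [0,0,0],"yaw": -8.58,"hand": 0},{"linear": [0,0,0],"yaw": -8.58,"hand": 0},{"linear": [20,-5,0],"yaw": 0,"hand": 0},{"linear": [33,-10,0],"yaw": 0,"hand": 0},{"linear": [33,-10,0],"yaw": 0,"hand": 0},{"linear": [33,-10,0],"yaw": 0,"hand": 0},{"linear": [33,-10,0],"yaw": 0,"hand": 0}]}}

```text
clock: 8.2
position: [0.5477, 0.1854, 0.0835]
tool_rot: [-0.0, 0.745, 0.667, -0.001]
ft_force: [0.3, 0.7, -1.1]
finger_gap: 0.0224
grip_force: 60.1
```

Call:
{"fn": "carry_out", "kwargs": {"series": [{"linear": [33,-10,0],"yaw": 0,"hand": 0},{"linear": [33,-10,0],"yaw": 0,"hand": 0},{"linear": [33,-10,0],"yaw": 0,"hand": 0},{"linear": [33,-10,0],"yaw": 0,"hand": 0},{"linear": [33,-8,0],"yaw": 0,"hand": 0},{"linear": [16,0,0],"yaw": 0,"hand": 0},{"linear": [0,0,0],"yaw": 0,"hand": 0},{"linear": [0,0,0],"yaw": 0,"hand": 0}]}}

```text
clock: 9.0
position: [0.5207, 0.3689, 0.0836]
tool_rot: [0.0, 0.745, 0.667, -0.001]
ft_force: [-0.0, -0.2, -1.3]
finger_gap: 0.0225
grip_force: 60.1
```

Run:
```python
from h import *
t,d=tilt();A=rot(bot.state());print(np.degrees(np.arctan2(A[1,0],A[0,0])))
n=np.array([.1097,.994]);P=np.array(bot.state()["position"])[:2]-[.513,.306];print("along n",P@n,"along l",P@[.994,-.1097])
a=cv2.resize(t["img"][160:290,110:250],(400,371),interpolation=2);b=cv2.resize(d["img"][90:220,130:290],(400,325),interpolation=2)
cv2.imwrite("pics/a1.png",np.hstack([a[:325],b])[:,:,::-1])
```

```text
clock 9.1 TCP [0.5209 0.3682 0.0838] F [ 0.2  0.8 -0.1] gap 0.022610957297911072 [(np.int32(206), np.float64(185.11165048543688), np.float64(225.0)), (np.int32(110), np.float64(225.70909090909092), np.float64(158.02727272727273))]
bristle [0.5078 0.2511 0.0897] res [0.00104412] in tool [-1.178e-01  1.000e-04 -5.800e-03] tilt 1.0638218362666498
83.59770511916501
along n 0.06269670054534161 along l 0.0009991011679753219
```

View pics/a1.png

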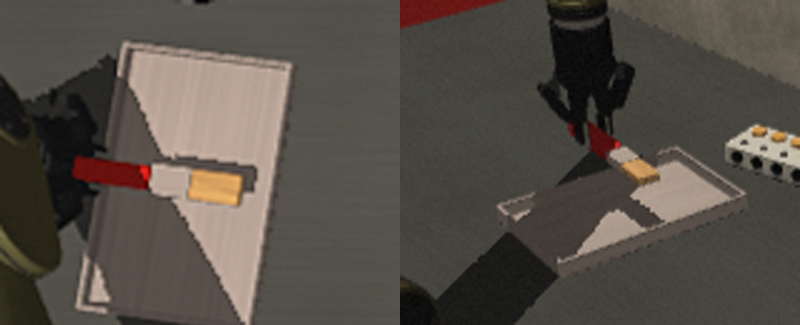

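Call:
{"fn": "carry_out", "kwargs": {"series": [{"linear": [0,0,15],"yaw": 0,"hand": 0},{"linear": [0,0,15],"yaw": 0,"hand": 0},{"linear": [0,0,12],"yaw": 0,"hand": 0},{"linear": [0,0,8],"yaw": 0,"hand": 0},{"linear": [0,0,2],"yaw": 0,"hand": 0},{"linear": [0,0,2],"yaw": 0,"hand": 0},{"linear": [0,0,1],"yaw": 0,"hand": 0},{"linear": [0,0,0],"yaw": 0,"hand": 0}]}}

```text
clock: 9.9
position: [0.5212, 0.3698, 0.0299]
tool_rot: [0.0, 0.745, 0.667, 0.0]
ft_force: [-0.1, -0.2, -1.6]
finger_gap: 0.0226
grip_force: 60.1
```

Call:
{"fn": "carry_out", "kwargs": {"series": [{"linear": [0,0,1],"yaw": 0,"hand": 0},{"linear": [0,0,1],"yaw": 0,"hand": 0}]}}

```text
clock: 10.1
position: [0.5214, 0.3698, 0.0294]
tool_rot: [0.0, 0.745, 0.667, 0.0]
ft_force: [-4.6, -3.9, 11.0]
finger_gap: 0.0226
grip_force: 61.6
```

```bash
python3 -c "
from h import *
tilt();print(bot.state()['wrist_torque'])"
```

```text
clock 10.2 TCP [0.5214 0.3699 0.0295] F [-2.6 -2.2  7. ] gap 0.022400007298924097 [(np.int32(188), np.float64(191.24468085106383), np.float64(225.93617021276594)), (np.int32(109), np.float64(227.07339449541286), np.float64(172.69724770642202))]
bristle [0.5082 0.2525 0.0344] res [0.09735666] in tool [-1.181e-01 -1.000e-04 -5.000e-03] tilt 1.475851368840399
[-0.20854402  0.59091128  0.05576955]
```

Call:
{"fn": "carry_out", "kwargs": {"series": [{"linear": [0,0,1],"yaw": 0,"hand": 0},{"linear": [0,0,1],"yaw": 0,"hand": 0},{"linear": [0,0,0],"yaw": 0,"hand": 0}]}}

```text
clock: 10.5
position: [0.5215, 0.3698, 0.0293]
tool_rot: [0.0, 0.745, 0.667, 0.0]
ft_force: [-8.1, -6.0, 15.2]
finger_gap: 0.0226
grip_force: 62.5
```

Call:
{"fn": "carry_out", "kwargs": {"series": [{"linear": [0,0,1],"yaw": 0,"hand": 0},{"linear": [0,0,1],"yaw": 0,"hand": 0},{"linear": [0,0,0],"yaw": 0,"hand": 0}]}}

```text
clock: 10.8
position: [0.5215, 0.3698, 0.0291]
tool_rot: [0.0, 0.745, 0.667, -0.0]
ft_force: [-11.7, -9.0, 25.3]
finger_gap: 0.0222
grip_force: 63.7
```

```bash
python3 -c "
from h import *
tilt();print(bot.state()['wrist_torque'])"
```

```text
clock 10.9 TCP [0.5215 0.3698 0.0291] F [-12.3  -9.2  26.1] gap 0.022722629977063317 [(np.int32(186), np.float64(191.40322580645162), np.float64(225.83870967741936)), (np.int32(109), np.float64(227.11009174311926), np.float64(172.88073394495413))]
bristle [0.5084 0.2524 0.0336] res [0.17231131] in tool [-1.181e-01 -1.000e-04 -4.500e-03] tilt 1.7111751144191676
[-0.98803715  2.00888103  0.26450195]
```

Call:
{"fn": "carry_out", "kwargs": {"series": [{"linear": [0,0,1],"yaw": 0,"hand": 0},{"linear": [0,0,1],"yaw": 0,"hand": 0},{"linear": [0,0,0],"yaw": 0,"hand": 0}]}}

```text
clock: 11.2
position: [0.5224, 0.37, 0.0289]
tool_rot: [0.001, 0.745, 0.667, 0.0]
ft_force: [-13.1, -11.8, 32.1]
finger_gap: 0.0229
grip_force: 64.7
```

Call:
{"fn": "carry_out", "kwargs": {"series": [{"linear": [0,0,1],"yaw": 0,"hand": 0},{"linear": [0,0,1],"yaw": 0,"hand": 0},{"linear": [0,0,0],"yaw": 0,"hand": 0}]}}

```text
clock: 11.5
position: [0.5237, 0.3701, 0.0282]
tool_rot: [0.001, 0.745, 0.667, 0.002]
ft_force: [-13.0, -14.1, 36.3]
finger_gap: 0.0225
grip_force: 65.6
```

```bash
python3 -c "
from h import *
tilt();print(bot.state()['wrist_torque'])"
```

```text
clock 11.6 TCP [0.5237 0.3701 0.0282] F [-13.3 -13.3  35.6] gap 0.02270435676572967 [(np.int32(186), np.float64(191.752688172043), np.float64(224.9516129032258)), (np.int32(109), np.float64(228.0183486238532), np.float64(173.4678899082569))]
bristle [0.5115 0.2525 0.0301] res [0.06659623] in tool [-0.1182  0.0007 -0.002 ] tilt 2.8949890634703697
[-1.50336499  2.11156189  0.17302166]
```

It's starting to pivot (2.9° tip-down). I'll keep pressing gently.

Call:
{"fn": "carry_out", "kwargs": {"series": [{"linear": [0,0,1],"yaw": 0,"hand": 0},{"linear": [0,0,1],"yaw": 0,"hand": 0},{"linear": [0,0,1],"yaw": 0,"hand": 0},{"linear": [0,0,0],"yaw": 0,"hand": 0}]}}

```text
clock: 12.0
position: [0.5249, 0.37, 0.0261]
tool_rot: [0.002, 0.745, 0.667, 0.003]
ft_force: [-11.5, -15.4, 37.8]
finger_gap: 0.0229
grip_force: 68.0
```

Call:
{"fn": "carry_out", "kwargs": {"series": [{"linear": [0,0,1],"yaw": 0,"hand": 0},{"linear": [0,0,1],"yaw": 0,"hand": 0},{"linear": [0,0,1],"yaw": 0,"hand": 0},{"linear": [0,0,0],"yaw": 0,"hand": 0}]}}

```text
clock: 12.4
position: [0.5249, 0.3696, 0.0235]
tool_rot: [0.002, 0.745, 0.667, 0.002]
ft_force: [-12.4, -17.9, 41.0]
finger_gap: 0.0226
grip_force: 71.2
```

```bash
python3 -c "
from h import *
tilt();print(bot.state()['wrist_torque'])"
```

```text
clock 12.5 TCP [0.5249 0.3695 0.0235] F [-12.3 -16.5  40.3] gap 0.022839635972335147 [(np.int32(182), np.float64(193.45604395604394), np.float64(224.7967032967033)), (np.int32(94), np.float64(227.7872340425532), np.float64(176.56382978723406))]
bristle [0.5112 0.2526 0.0182] res [1.75236477] in tool [-0.1177 -0.0009  0.0053] tilt 6.441865508490001
[-2.02146931  2.07505254  0.22724295]
```

Call:
{"fn": "carry_out", "kwargs": {"series": [{"linear": [0,0,-4],"yaw": 0,"hand": 0},{"linear": [-4,0,-4],"yaw": 0,"hand": 0},{"linear": [-4,0,0],"yaw": 0,"hand": 0},{"linear": [-3,0,0],"yaw": 0,"hand": 0},{"linear": [0,0,0],"yaw": 0,"hand": 0}]}}

```text
clock: 13.0
position: [0.5218, 0.3639, 0.0243]
tool_rot: [-0.002, 0.746, 0.666, 0.007]
ft_force: [1.4, 15.1, 2.3]
finger_gap: 0.0227
grip_force: 65.8
```

```bash
python3 -c "
from h import *
tilt();print(bot.state()['wrist_torque'])"
```

```text
clock 13.1 TCP [0.5217 0.364  0.0241] F [ 1.6 16.1  2.9] gap 0.022784000191124677 [(np.int32(169), np.float64(194.71005917159763), np.float64(226.15384615384616)), (np.int32(90), np.float64(227.9111111111111), np.float64(176.74444444444444))]
bristle [0.5075 0.2473 0.0213] res [1.04021332] in tool [-0.1175 -0.0012  0.0014] tilt 4.5802088550107545
[ 2.21193346 -0.15226159 -0.08638293]
```

Call:
{"fn": "carry_out", "kwargs": {"series": [{"linear": [-1,0,-3],"yaw": 0,"hand": 0},{"linear": [-0.5,0,-3],"yaw": 0,"hand": 0},{"linear": [-0.5,0,-3],"yaw": 0,"hand": 0},{"linear": [-0.5,0,-3],"yaw": 0,"hand": 0},{"linear": [0,0,0],"yaw": 0,"hand": 0}]}}

```text
clock: 13.6
position: [0.5208, 0.3609, 0.035]
tool_rot: [-0.002, 0.745, 0.667, 0.005]
ft_force: [1.8, 14.5, 0.0]
finger_gap: 0.0226
grip_force: 65.0
```

```bash
python3 -c "
from h import *
tilt();print(bot.state()['wrist_torque'])"
```

```text
clock 13.7 TCP [0.5208 0.361  0.0349] F [ 1.8 14.3 -0.2] gap 0.022370102780126785 [(np.int32(172), np.float64(194.63953488372093), np.float64(226.17441860465115)), (np.int32(94), np.float64(227.85106382978722), np.float64(176.5))]
bristle [0.5073 0.2472 0.0223] res [1.08837529] in tool [-0.1147 -0.0008  0.0113] tilt 9.542281370477259
[ 2.60356666 -0.33035462  0.01466145]
```

Call:
{"fn": "carry_out", "kwargs": {"series": [{"linear": [-1,0,-4],"yaw": 0,"hand": 0},{"linear": [-1,0,-4],"yaw": 0,"hand": 0},{"linear": [-1.2,0,-4],"yaw": 0,"hand": 0},{"linear": [-1.3,0,-4],"yaw": 0,"hand": 0},{"linear": [-1.4,0,-4],"yaw": 0,"hand": 0},{"linear": [-1.6,0,-4],"yaw": 0,"hand": 0},{"linear": [0,0,0],"yaw": 0,"hand": 0}]}}

```text
clock: 14.4
position: [0.5195, 0.3514, 0.0581]
tool_rot: [-0.001, 0.745, 0.667, 0.004]
ft_force: [2.0, 8.6, -1.6]
finger_gap: 0.0227
grip_force: 63.9
```

```bash
python3 -c "
from h import *
tilt();print(bot.state()['wrist_torque'])"
```

```text
clock 14.5 TCP [0.5195 0.3515 0.0579] F [ 3.2  7.4 -1.5] gap 0.02246681821810333 [(np.int32(180), np.float64(194.33333333333334), np.float64(226.06666666666666)), (np.int32(108), np.float64(228.02777777777777), np.float64(175.39814814814815))]
bristle [0.5077 0.2465 0.0267] res [0.72352063] in tool [-0.1059 -0.0002  0.0304] tilt 19.91704595826054
[ 1.81063026 -0.49991621  0.19723128]
```

Call:
{"fn": "carry_out", "kwargs": {"series": [{"linear": [-2,0,-4],"yaw": 0,"hand": 0},{"linear": [-2,0,-4],"yaw": 0,"hand": 0},{"linear": [-2.2,0,-4],"yaw": 0,"hand": 0},{"linear": [-2.4,0,-4],"yaw": 0,"hand": 0},{"linear": [-2.6,0,-4],"yaw": 0,"hand": 0},{"linear": [-2.8,0,-4],"yaw": 0,"hand": 0},{"linear": [0,0,0],"yaw": 0,"hand": 0}]}}

```text
clock: 15.2
position: [0.5177, 0.3368, 0.082]
tool_rot: [-0.001, 0.745, 0.667, 0.003]
ft_force: [1.7, 6.9, -1.2]
finger_gap: 0.0231
grip_force: 62.6
```

Call:
{"fn": "carry_out", "kwargs": {"series": [{"linear": [-3,0,-4],"yaw": 0,"hand": 0},{"linear": [-3,0,-4],"yaw": 0,"hand": 0},{"linear": [-3.2,0,-4],"yaw": 0,"hand": 0},{"linear": [-3.4,0,-4],"yaw": 0,"hand": 0},{"linear": [-3.6,0,-4],"yaw": 0,"hand": 0},{"linear": [0,0,0],"yaw": 0,"hand": 0}]}}

```text
clock: 15.8
position: [0.5157, 0.3204, 0.1018]
tool_rot: [-0.001, 0.745, 0.667, 0.003]
ft_force: [1.4, 6.3, -0.4]
finger_gap: 0.0228
grip_force: 61.5
```

Run:
```python
from h import *
t,d=tilt()
a=cv2.resize(t["img"][160:290,110:250],(400,371),interpolation=2);b=cv2.resize(d["img"][90:220,130:290],(400,325),interpolation=2)
cv2.imwrite("pics/a2.png",np.hstack([a[:325],b])[:,:,::-1])
```

```text
clock 15.9 TCP [0.5156 0.3206 0.1016] F [1.6 5.1 0.5] gap 0.02265927912772846 [(np.int32(167), np.float64(194.89221556886227), np.float64(226.40718562874252)), (np.int32(134), np.float64(228.28358208955223), np.float64(173.62686567164178))]
bristle [0.5062 0.2418 0.036 ] res [0.70118206] in tool [-0.0797 -0.0008  0.0651] tilt 42.54178747363909
```

View pics/a2.png

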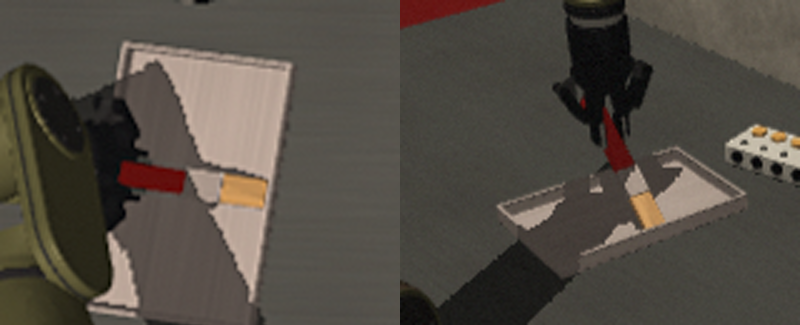

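The brush is tilted about 42° tip-down; its bristles are at the right inner wall of the tray, crop pixel (245,190). I'll lift it and carry it to the cup.

Call:
{"fn": "carry_out", "kwargs": {"series": [{"linear": [4,0,0],"yaw": 0,"hand": 0},{"linear": [0,0,-20],"yaw": 0,"hand": 0},{"linear": [0,0,-30],"yaw": 0,"hand": 0},{"linear": [0,0,-30],"yaw": 0,"hand": 0},{"linear": [-20,3,0],"yaw": 0,"hand": 0},{"linear": [-35,5,0],"yaw": 0,"hand": 0},{"linear": [-40,5,0],"yaw": 0,"hand": 0},{"linear": [-40,5,0],"yaw": 0,"hand": 0},{"linear": [-40,5,0],"yaw": 0,"hand": 0},{"linear": [-40,5,0],"yaw": 0,"hand": 0},{"linear": [-40,5,0],"yaw": 0,"hand": 0},{"linear": [-40,5,0],"yaw": 0,"hand": 0}]}}

```text
clock: 17.1
position: [0.5196, 0.0235, 0.1801]
tool_rot: [-0.001, 0.745, 0.667, -0.001]
ft_force: [-0.3, -0.1, -1.5]
finger_gap: 0.0227
grip_force: 61.4
```

Call:
{"fn": "carry_out", "kwargs": {"series": [{"linear": [-40,5,0],"yaw": 0,"hand": 0},{"linear": [-40,5,0],"yaw": 0,"hand": 0},{"linear": [-40,5,0],"yaw": 0,"hand": 0},{"linear": [-40,5,0],"yaw": 0,"hand": 0},{"linear": [-40,5,0],"yaw": 0,"hand": 0},{"linear": [-30,5,0],"yaw": 0,"hand": 0},{"linear": [0,0,0],"yaw": 0,"hand": 0},{"linear": [0,0,0],"yaw": 0,"hand": 0}]}}

```text
clock: 17.9
position: [0.5243, -0.2068, 0.1801]
tool_rot: [-0.001, 0.746, 0.666, -0.001]
ft_force: [-0.3, -0.2, -1.2]
finger_gap: 0.0224
grip_force: 61.4
```

Run:
```python
from h import *
t,d=tilt();s=bot.state()
for n,p in(("top",t),("side",d)):
  for r in bot.look_for(p,"cup")[:4]: print(n,np.round(r["at"],3),r["confidence"])
a=cv2.resize(t["img"][170:290,300:440],(400,343),interpolation=2);b=cv2.resize(d["img"][130:290,240:440],(429,343),interpolation=2)
cv2.imwrite("pics/a3.png",np.hstack([a[:325],b[:325,:390]])[:,:,::-1])
```

```text
clock 18.0 TCP [ 0.5247 -0.2057  0.1805] F [-0.1  0.3 -1.3] gap 0.02268104886702652 [(np.int32(98), np.float64(452.0), np.float64(251.58163265306123)), (np.int32(226), np.float64(355.28761061946904), np.float64(220.25221238938053))]
bristle [ 0.414  -0.4042  0.2365] res [603.22643109] in tool [-0.2095 -0.0884 -0.0561] tilt -12.923244552831095
top [ 0.583 -0.511  0.006] 0.76
top [ 0.723 -0.457  0.01 ] 0.67
top [ 0.487 -0.273  0.044] 0.43
side [ 0.615 -0.522  0.026] 0.87
side [ 0.522 -0.293  0.027] 0.82
side [ 0.722 -0.446  0.035] 0.69
```

View pics/a3.png

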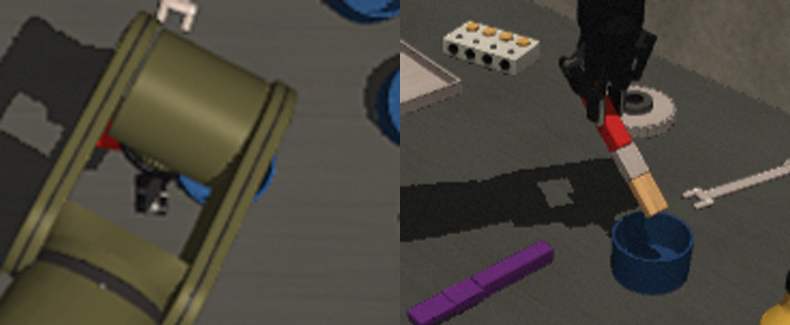

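Run:
```python
from h import *
d=bot.read_camera("side");s=bot.state();A=rot(s);P=np.array(s["position"])
print(pix(d,P+A@[-.0797,-.0008,.0651]),"tip",P+A@[-.098,-.0008,.082],brist(d))
for c in((.516,-.289),(.520,-.292)):
  q=np.array([pix(d,np.array([c[0]+.05*np.cos(a),c[1]+.05*np.sin(a),.055])) for a in np.linspace(0,6.28,40)]);f=np.array([pix(d,np.array([c[0]+.048*np.cos(a),c[1]+.048*np.sin(a),0])) for a in np.linspace(0,6.28,40)])
  print(c,"rim u",q[:,0].min(),q[:,0].max(),"top v",q[:,1].min(),"foot v",f[:,1].max())
m=max((m for m in bot.masks_of(d,"cup")),key=lambda m:m["region"][225:265,330:380].sum())["region"]
v,u=np.nonzero(m);print(u.min(),u.max(),v.min(),v.max())
```

```text
[355.52762545 219.41366191] tip [ 0.51368508 -0.30286145  0.09911521] (np.int32(223), np.float64(355.3542600896861), np.float64(219.79372197309416))
(0.516, -0.289) rim u 336.3117501197668 374.6326388288618 top v 227.44100730877506 foot v 267.2432064312266
(0.52, -0.292) rim u 338.18507195336315 376.4939106796266 top v 227.280781959246 foot v 267.04989928246937
338 376 229 267
```

Call:
{"fn": "carry_out", "kwargs": {"series": [{"linear": [0,4,15],"yaw": 0,"hand": 0},{"linear": [0,0,15],"yaw": 0,"hand": 0},{"linear": [0,0,15],"yaw": 0,"hand": 0},{"linear": [0,0,12],"yaw": 0,"hand": 0},{"linear": [0,0,10],"yaw": 0,"hand": 0},{"linear": [0,0,8],"yaw": 0,"hand": 0},{"linear": [0,0,0],"yaw": 0,"hand": 0},{"linear": [0,0,0],"yaw": 0,"hand": 0}]}}

```text
clock: 19.0
position: [0.5294, -0.2073, 0.1065]
tool_rot: [0.0, 0.745, 0.667, 0.0]
ft_force: [-0.5, 0.1, -1.1]
finger_gap: 0.0224
grip_force: 61.4
```

Call:
{"fn": "carry_out", "kwargs": {"series": [{"linear": [0,0,3],"yaw": 0,"hand": 0},{"linear": [0,0,2],"yaw": 0,"hand": 0},{"linear": [0,0,0],"yaw": 0,"hand": 0},{"linear": [0,0,0],"yaw": 0,"hand": 0}]}}

```text
clock: 19.4
position: [0.5293, -0.2072, 0.1015]
tool_rot: [0.0, 0.745, 0.667, 0.0]
ft_force: [-0.2, 0.1, -0.9]
finger_gap: 0.0223
grip_force: 61.3
```

Run:
```python
from h import *
s=bot.state();d=bot.read_camera("side");w=bot.read_camera("wrist");A=rot(s);P=np.array(s["position"])
print("tip",P+A@[-.098,-.0008,.082],s["ft_force"])
b=cv2.resize(d["img"][160:280,280:420],None,fx=3,fy=3,interpolation=2);a=cv2.resize(w["img"],(380,237))
c=np.zeros((360,800,3),np.uint8);c[:,:420]=b;c[:237,420:]=a;cv2.imwrite("pics/d1.png",c[:,:,::-1])
m=max((m for m in bot.masks_of(d,"cup")),key=lambda m:m["region"][225:265,330:380].sum())["region"]
v,u=np.nonzero(m);print(u.min(),u.max(),v.min(),v.max())
```

```text
tip [ 0.51772011 -0.30455022  0.01954424] [-0.19512648  0.12397377 -0.94572809]
339 376 229 266
```

View pics/d1.png

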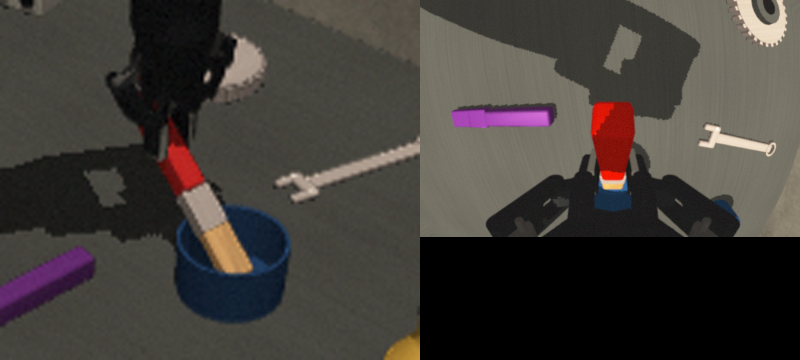

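The side view shows the bristles well inside the cup with zero contact force, and the cup hasn't moved. I'll go slightly deeper for margin, then lift out and go back to the tray.

Call:
{"fn": "carry_out", "kwargs": {"series": [{"linear": [0,0,2],"yaw": 0,"hand": 0},{"linear": [0,0,1],"yaw": 0,"hand": 0},{"linear": [0,0,0],"yaw": 0,"hand": 0},{"linear": [0,0,0],"yaw": 0,"hand": 0},{"linear": [0,0,-10],"yaw": 0,"hand": 0},{"linear": [0,0,-20],"yaw": 0,"hand": 0},{"linear": [0,0,-25],"yaw": 0,"hand": 0},{"linear": [0,0,-30],"yaw": 0,"hand": 0},{"linear": [20,-3,0],"yaw": 0,"hand": 0},{"linear": [40,-6,0],"yaw": 0,"hand": 0},{"linear": [40,-6,0],"yaw": 0,"hand": 0},{"linear": [40,-6,0],"yaw": 0,"hand": 0}]}}

```text
clock: 20.75
position: [0.5229, -0.0638, 0.183]
tool_rot: [-0.001, 0.745, 0.667, 0.0]
ft_force: [0.2, 0.0, -1.8]
finger_gap: 0.0226
grip_force: 61.4
```

Call:
{"fn": "carry_out", "kwargs": {"series": [{"linear": [40,-6,0],"yaw": 0,"hand": 0},{"linear": [40,-6,0],"yaw": 0,"hand": 0},{"linear": [40,-6,0],"yaw": 0,"hand": 0},{"linear": [40,-6,0],"yaw": 0,"hand": 0},{"linear": [40,-6,0],"yaw": 0,"hand": 0},{"linear": [40,-6,0],"yaw": 0,"hand": 0},{"linear": [40,-6,0],"yaw": 0,"hand": 0},{"linear": [40,-6,0],"yaw": 0,"hand": 0},{"linear": [40,-4,0],"yaw": 0,"hand": 0},{"linear": [8,0,0],"yaw": 0,"hand": 0},{"linear": [0,0,0],"yaw": -8.59,"hand": 0},{"linear": [0,0,0],"yaw": -8.59,"hand": 0}]}}

```text
clock: 21.95
position: [0.5118, 0.306, 0.1826]
tool_rot: [-0.001, 0.634, 0.773, -0.001]
ft_force: [-0.2, -0.5, -2.3]
finger_gap: 0.0229
grip_force: 61.4
```

Call:
{"fn": "carry_out", "kwargs": {"series": [{"linear": [0,0,0],"yaw": -8.59,"hand": 0},{"linear": [0,0,0],"yaw": -8.59,"hand": 0},{"linear": [0,0,0],"yaw": -8.59,"hand": 0},{"linear": [0,0,0],"yaw": -8.59,"hand": 0},{"linear": [0,0,0],"yaw": -8.59,"hand": 0},{"linear": [0,0,0],"yaw": -8.59,"hand": 0},{"linear": [0,0,0],"yaw": -8.59,"hand": 0},{"linear": [0,0,0],"yaw": -8.59,"hand": 0},{"linear": [0,0,0],"yaw": -4.1,"hand": 0},{"linear": [0,0,0],"yaw": 0,"hand": 0},{"linear": [0,0,0],"yaw": 0,"hand": 0}]}}

```text
clock: 23.05
position: [0.5124, 0.3053, 0.183]
tool_rot: [-0.001, 0.056, 0.998, -0.0]
ft_force: [0.7, 0.1, -1.3]
finger_gap: 0.0222
grip_force: 61.4
```

Run:
```python
from h import *
t,d=tilt();s=bot.state();A=rot(s);print(np.degrees(np.arctan2(A[1,0],A[0,0])),"offset to tray centre in tool mm",(A.T@(np.array([.513,.306,.004])-s["position"])*1000).round(1))
for r in bot.look_for(d,"cup")[:4]: print(np.round(r["at"],3))
```

```text
clock 23.15 TCP [0.5125 0.3056 0.1832] F [ 0.3  0.2 -1.2] gap 0.0227538617237435 [(np.int32(150), np.float64(167.90666666666667), np.float64(192.18)), (np.int32(50), np.float64(238.9), np.float64(139.24))]
bristle [0.5972 0.2961 0.1106] res [0.3667693] in tool [-0.0853  0.0001  0.0725] tilt 43.35028031509816
173.59089854151952 offset to tray centre in tool mm [ -0.6   0.5 179.2]
[ 0.724 -0.447  0.034]
[ 0.614 -0.521  0.027]
[ 0.524 -0.293  0.024]
```

Call:
{"fn": "carry_out", "kwargs": {"series": [{"linear": [0,0,25],"yaw": 0,"hand": 0},{"linear": [0,0,25],"yaw": 0,"hand": 0},{"linear": [0,0,20],"yaw": 0,"hand": 0},{"linear": [0,0,10],"yaw": 0,"hand": 0},{"linear": [0,0,4],"yaw": 0,"hand": 0},{"linear": [4.4,0,5],"yaw": 0,"hand": 0},{"linear": [4.1,0,5],"yaw": 0,"hand": 0},{"linear": [0,0,0],"yaw": 0,"hand": 0}]}}

```text
clock: 24.0
position: [0.505, 0.3071, 0.0906]
tool_rot: [0.002, 0.055, 0.998, 0.0]
ft_force: [-0.0, -0.7, 1.9]
finger_gap: 0.0226
grip_force: 61.6
```

```bash
python3 -c "
from h import *
tilt()"
```

```text
clock 24.1 TCP [0.5051 0.3071 0.0908] F [-0.5  0.1  1. ] gap 0.022902780891695767 [(np.int32(106), np.float64(179.4433962264151), np.float64(198.71698113207546)), (np.int32(47), np.float64(239.2127659574468), np.float64(163.4255319148936))]
bristle [0.5905 0.2967 0.0199] res [0.04808358] in tool [-0.0859 -0.0011  0.0711] tilt 42.621171038864404
```

Contact with the tray floor has just begun, so I'll continue the laying-down arc.

Call:
{"fn": "carry_out", "kwargs": {"series": [{"linear": [4,0,5],"yaw": 0,"hand": 0},{"linear": [3.8,0,5],"yaw": 0,"hand": 0},{"linear": [3.5,0,5],"yaw": 0,"hand": 0},{"linear": [3.3,0,5],"yaw": 0,"hand": 0},{"linear": [3,0,5],"yaw": 0,"hand": 0},{"linear": [2.7,0,5],"yaw": 0,"hand": 0},{"linear": [2.4,0,5],"yaw": 0,"hand": 0},{"linear": [0,0,0],"yaw": 0,"hand": 0}]}}

```text
clock: 24.9
position: [0.4816, 0.3098, 0.0549]
tool_rot: [0.0, 0.055, 0.998, 0.0]
ft_force: [-1.8, -0.0, 4.7]
finger_gap: 0.0223
grip_force: 61.5
```

```bash
python3 -c "
from h import *
tilt()"
```

```text
clock 25.0 TCP [0.4818 0.3098 0.0552] F [-2.9  0.9  5.1] gap 0.02261709973225427 [(np.int32(152), np.float64(178.57894736842104), np.float64(199.94078947368422)), (np.int32(68), np.float64(238.11764705882354), np.float64(164.19117647058823))]
bristle [0.5876 0.2999 0.0168] res [0.21289988] in tool [-0.1062  0.0018  0.0384] tilt 23.609951095339706
```

Call:
{"fn": "carry_out", "kwargs": {"series": [{"linear": [2.1,0,5],"yaw": 0,"hand": 0},{"linear": [1.9,0,5],"yaw": 0,"hand": 0},{"linear": [1.7,0,5],"yaw": 0,"hand": 0},{"linear": [1.4,0,5],"yaw": 0,"hand": 0},{"linear": [1.2,0,5],"yaw": 0,"hand": 0},{"linear": [1,0,5],"yaw": 0,"hand": 0},{"linear": [0.8,0,5],"yaw": 0,"hand": 0},{"linear": [0.5,0,4],"yaw": 0,"hand": 0},{"linear": [0,0,0],"yaw": 0,"hand": 0}]}}

```text
clock: 25.9
position: [0.4708, 0.3101, 0.0145]
tool_rot: [-0.0, 0.055, 0.998, -0.0]
ft_force: [-0.9, -0.7, 3.5]
finger_gap: 0.0229
grip_force: 61.5
```

```bash
python3 -c "
from h import *
tilt()"
```

```text
clock 26.0 TCP [0.4709 0.3102 0.015 ] F [-0.3  0.1  1.8] gap 0.022718292208437883 [(np.int32(167), np.float64(179.5568862275449), np.float64(200.2994011976048)), (np.int32(90), np.float64(238.27777777777777), np.float64(165.54444444444445))]
bristle [0.587  0.2987 0.0121] res [0.14492564] in tool [-0.1166  0.0014  0.0028] tilt 5.30450747889115
```

Call:
{"fn": "carry_out", "kwargs": {"series": [{"linear": [0.2,0,2],"yaw": 0,"hand": 0},{"linear": [0.2,0,2],"yaw": 0,"hand": 0},{"linear": [0,0,1],"yaw": 0,"hand": 0},{"linear": [0,0,0],"yaw": 0,"hand": 0}]}}

```text
clock: 26.4
position: [0.4706, 0.3106, 0.0115]
tool_rot: [-0.001, 0.055, 0.998, -0.0]
ft_force: [-5.0, -2.0, 10.7]
finger_gap: 0.0228
grip_force: 62.7
```

Call:
{"fn": "carry_out", "kwargs": {"series": [{"linear": [0,0,1],"yaw": 0,"hand": 0},{"linear": [0,0,1],"yaw": 0,"hand": 0},{"linear": [0,0,0],"yaw": 0,"hand": 0}]}}

```text
clock: 26.7
position: [0.4704, 0.311, 0.0099]
tool_rot: [-0.001, 0.055, 0.998, 0.0]
ft_force: [-8.9, -0.3, 13.2]
finger_gap: 0.0226
grip_force: 63.4
```

```bash
python3 -c "
from h import *
tilt()"
```

```text
clock 26.8 TCP [0.4704 0.311  0.0099] F [-8.3 -1.8 13.5] gap 0.02248960555695664 [(np.int32(170), np.float64(179.07647058823528), np.float64(200.07647058823528)), (np.int32(89), np.float64(238.30337078651687), np.float64(164.8314606741573))]
bristle [0.5875 0.2991 0.0146] res [0.24380291] in tool [-0.1177  0.0012 -0.0049] tilt 1.5256281380391288
```

Call:
{"fn": "carry_out", "kwargs": {"series": [{"linear": [0,0,1],"yaw": 0,"hand": 0},{"linear": [0,0,-1.5],"yaw": 0,"hand": 0},{"linear": [0,0,0],"yaw": 0,"hand": 0.32},{"linear": [0,0,0],"yaw": 0,"hand": 0.4},{"linear": [0,0,0],"yaw": 0,"hand": 0.5},{"linear": [0,0,0],"yaw": 0,"hand": 0.7},{"linear": [0,0,0],"yaw": 0,"hand": 0.8},{"linear": [0,0,0],"yaw": 0,"hand": 0.8},{"linear": [0,0,-10],"yaw": 0,"hand": 0.8},{"linear": [0,0,-30],"yaw": 0,"hand": 0.8},{"linear": [0,0,-40],"yaw": 0,"hand": 0.8},{"linear": [0,0,-40],"yaw": 0,"hand": 0.8}]}}

```text
clock: 28.0
position: [0.4704, 0.3102, 0.1303]
tool_rot: [-0.0, 0.055, 0.998, -0.0]
ft_force: [1.3, 0.3, -0.3]
finger_gap: 0.0683
grip_force: 0.0
```

Call:
{"fn": "carry_out", "kwargs": {"series": [{"linear": [30,0,-40],"yaw": 0,"hand": 0.8},{"linear": [45,0,0],"yaw": 0,"hand": 0.8},{"linear": [30,0,0],"yaw": 0,"hand": 0.8},{"linear": [0,0,0],"yaw": 0,"hand": 0.8},{"linear": [0,0,0],"yaw": 0,"hand": 0.8}]}}

```text
clock: 28.5
position: [0.3663, 0.3223, 0.1697]
tool_rot: [0.001, 0.055, 0.999, 0.0]
ft_force: [-0.1, 0.1, 0.7]
finger_gap: 0.0682
grip_force: 0.0
```

Run:
```python
from h import *
t=bot.read_camera("top");d=bot.read_camera("side")
for n,p in(("top",t),("side",d)):
  for q in("brush","cup"):
    for r in bot.look_for(p,q)[:3]: print(n,q,np.round(r["at"],3),round(r["confidence"],2))
a=cv2.resize(t["img"][150:290,110:270],(400,350),interpolation=2);b=cv2.resize(d["img"][90:300,130:370],(400,350),interpolation=2)
cv2.imwrite("pics/f1.png",np.hstack([a,b])[:,:,::-1]);print(bot.state()["clock"],bot.state()["ft_force"])
```

```text
top brush [ 0.34  -0.172  0.018] 0.88
top brush [0.512 0.304 0.028] 0.76
top cup [ 0.583 -0.511  0.005] 0.93
top cup [ 0.721 -0.456  0.008] 0.77
top cup [ 0.521 -0.298  0.005] 0.73
side brush [ 0.341 -0.181  0.021] 0.56
side cup [ 0.723 -0.448  0.035] 0.63
side cup [ 0.524 -0.293  0.025] 0.6
side cup [ 0.614 -0.52   0.024] 0.57
28.8 [-0.02358556  0.08692354  0.06302079]
```

View pics/f1.png

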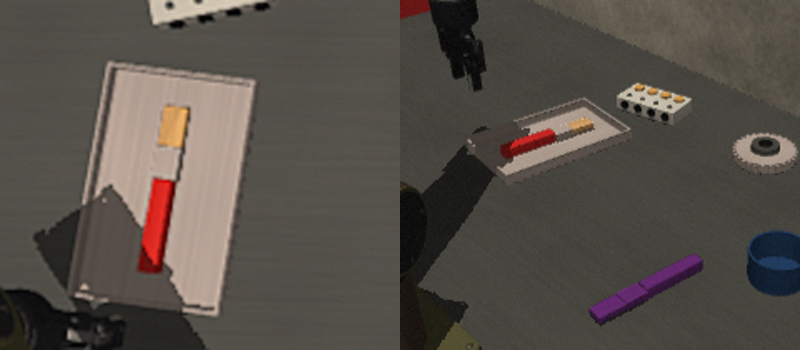

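The brush lies flat in the middle of the tray, from crop pixel (172,107) to (150,270). The gripper is clear, and the cup and the other things are where they were.

```bash
python3 -c "
from workcell import bot
print(bot.finish_job())"
```

```text
the job is handed in; nothing more can be done
None
```

Job handed in at about 29 s: the brush's bristle ends were dipped well past half way into the nearest blue cup without touching it, and the brush now lies flat and released inside the drip tray (the hand-in returned no verdict).

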